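# Put the desk tools back on their silhouette pads

## Robot

A 6-joint arm with a two-finger parallel gripper is mounted at the origin on a cart in front of the work surface, level with it; the furniture and walls round the work are solid. World frame = base frame: x ahead of the robot, y to its left, z up, the work surface at z = 0. Lengths are in mm, angles in degrees, forces in N, time in s.
With the tool pointing down it reaches from about 300 to 850 mm from the base axis. Payload 4.2 kg.
Tool frame: the origin (TCP) lies at the very end of the fingers, on their centre line; the grasp point (between the pads) lies 19 mm behind it (env.grip_point_offset is the distance from the TCP to the grasp point, in mm); z points along the fingers, y is the line along which they close (so a half turn about z gives the same grasp; the last joint's range is limited). The gripper opens to 91 mm and grips with 3 to 60 N. Pads are 32 mm wide; open, the fingers measure 118 mm over their backs; the gripper's body (76 mm by 178 mm) begins 60 mm behind the grasp point.
Start: joints at [-66.062, 18.312, 89.639, -0, 72.044, -1.146], TCP at [243.776, -520.787, 192.276] pointing down, gripper open.
Joint ranges: [-177.97, 177.97], [-48.28, 115.42], [12.27, 149.76], [-77.06, 257.06], [2.81, 150.46], [-146.56, 146.56]. Speed limits (degrees/s): [147.25, 147.25, 180, 180, 180, 180].

## Interface

Orientations are given as [roll, pitch, yaw] about the fixed x, y, z axes, in that order (R = Rz(yaw) Ry(pitch) Rx(roll)).
In Python, from workcell import env gives the robot as it stands. The module is installed in compiled form; this text tells all that it offers.
- The arm moves only by the tool arm_command, never from a script. Its argument "rows" is a list of rows, each an object with "delta_pos": the shift along the tool's x, y, z in mm, a list of three; "roll": the turn about the tool's z in units of 5 degrees (1.0 is 5 degrees); "jaw": the opening in per cent of the stroke, from 0 (shut) to 100 (fully open). A call has 1 to 20 rows; each row is the pose to reach, as a shift and turn from the pose commanded when the call began, along the tool's axes at that moment; what a row does not reach only later rows make up. A row lasts 1/12 s, in which the tool goes at most 41.7 mm and 7.16 degrees, less where a joint would pass 70% of its speed; a pose out of reach is approached as far as the arm can. A call with a gripper value outside its range is refused whole. The fingers move at their own pace and stop on an object; "squeeze" is the grip in N (left out, the last holds). Time passes only in rows, so rows that repeat a pose let the fingers close. It gives the time, the measured TCP pose, the force, the opening and the grip force at its end, in the units of the state.
- env.state(): the state, without advancing time (a new reading comes with each control period).
- env.grab_frame(name): name is "scene" or "top" or "wrist"; returns a dict with "img" (400x640x3 uint8, blue, green, red), "z_map" (400x640 float32, mm along the optical axis (not along the pixel's ray), 0 where there is no reading), "fov_y" (degrees; the focal length in pixels is half the picture's height over the tangent of half this angle, whatever the lens; pixels are square), "cx", "cy" (the principal point, pixels), "R" (3x3) and "t" (3): a world point X has camera coordinates R X + t; the wrist camera has in their place "T_tool_cam" (4x4, takes a point from camera to tool coordinates, whose origin is the TCP and whose axes are the flange's). Camera axes: x right, y down, z forward; pixel columns grow to the right and rows downward; lengths in mm; the calibration is good to about 2 mm. A picture is of the moment at which its call begins: read the wrist's pose just before it.
- env.job_done(): hands the job in; it is judged then, once.
The state is a dict: "time_s": time; "qpos": joint angles; "qvel": joint speeds; "effort": joint torques, N m; "ee_pos": TCP position; "ee_rot": TCP orientation; "force": force on the tool from outside, world axes, zero at the start; "torque": the same for the moment, N m; "gripper_width": finger opening in mm; "gripper_force": force on a finger pad.
Only numpy, scipy, OpenCV 4.12 (cv2) and the standard library are available. Lean on these libraries where they do the work, as an engineer would, in place of code of your own. Each camera call takes 0.05 s, during which the arm holds its last target. There are 200 camera calls.

## Task

Tidy the desk: put the stapler, the power brick, the marker pen and the small carton back, each on the white pad whose dark silhouette has its length and width. Set each one down flat, right way up, centred on its silhouette and in line with it (either end may point either way), and leave all four lying there untouched.

Things in the scene. Friction and masses are not known exactly. Their poses are not given: they have to be found in the camera images.
- stapler: Desk stapler with a blue top arm on a dark base, 134 (its x) x 34 (its y) x 49 mm, arm fixed shut, about 0.19 kg. Loose, standing on the desk. Origin: centre of its underside; x lengthwise, z up. Grip across y at mid-length: solid 30 mm wide up to 22 mm height, 26 mm wide from 24 to 49 mm.
- power_brick: Black laptop power brick, 46 (its x) x 105 (its y) x 30 mm (not the larger phone, 8 mm thin, near the desk's front edge), about 0.24 kg. Loose, flat on the desk. Origin: centre of its underside; y lengthwise, z up. Grip across x.
- marker: White marker pen with a black cap, 132 (its x) x 12 (its y) x 12 mm, 12 g, lying flat and loose; it does not roll. Origin: centre of its underside; x lengthwise. Grip across y at mid-length.
- small_carton: Small flat white carton with violet and magenta print, 120 (its x) x 68 (its y) x 34 mm, about 0.07 kg. Loose, flat on the desk. Origin: centre of its underside; x lengthwise, z up. Grip across y (68 mm).
- pad_stapler: White flat pad 156 x 56 mm with a dark silhouette of 134 (x) x 34 (y) mm with well-rounded corners in its centre: the stapler's place. Screwed down (fixed), 4 mm thick, silhouette flush with its top, a small screw head at either end. Origin: centre of the plate's underside (plate top at z = +4 mm). x along the silhouette.
- pad_brick: White flat pad 68 x 127 mm with a dark silhouette of 46 (x) x 105 (y) mm in its centre: the power brick's place. Screwed down (fixed), 4 mm thick, silhouette flush with its top, a small screw head at either end. Origin: centre of the plate's underside (plate top at z = +4 mm). y along the silhouette.
- pad_marker: White flat narrow pad 154 x 34 mm with a dark thin silhouette of 132 (x) x 12 (y) mm in its centre: the marker's place. Screwed down (fixed), 4 mm thick, silhouette flush with its top, a small screw head at either end. Origin: centre of the plate's underside (plate top at z = +4 mm). x along the silhouette.
- pad_carton: White flat pad, the largest, 142 x 90 mm with a dark sharp-cornered silhouette of 120 (x) x 68 (y) mm in its centre: the small carton's place. Screwed down (fixed), 4 mm thick, silhouette flush with its top, a small screw head at either end. Origin: centre of the plate's underside (plate top at z = +4 mm). x along the silhouette.

How it is judged (in metres and radians):
At the end, for the whole second after the job is handed in: Stapler, power brick, marker and small carton each rest on their own pad: centre within 13 mm of the pad's centre, long axis within 0.18 rad of the silhouette's (either way round), lying flat on the plate (the marker on any of its sides, the others right way up), all at rest (horizontal distance between stapler and pad_stapler below 0.013 m and angle between the x axis of stapler and the x axis of pad_stapler, either way round below 0.18 rad and z of stapler in the frame of pad_stapler between 0.0015 and 0.009 m and linear speed of each of stapler, power_brick, marker, small_carton below 0.02 m/s and angular speed of each of stapler, power_brick, marker, small_carton below 0.2 rad/s and angle between each of stapler, power_brick, small_carton's own z axis and vertical below 0.08 rad and horizontal distance between power_brick and pad_brick below 0.013 m and angle between the x axis of power_brick and the x axis of pad_brick, either way round below 0.18 rad and z of power_brick in the frame of pad_brick between 0.0015 and 0.009 m and horizontal distance between marker and pad_marker below 0.013 m and angle between the x axis of marker and the x axis of pad_marker, either way round below 0.18 rad and z of marker in the frame of pad_marker between 0.0015 and 0.022 m and horizontal distance between small_carton and pad_carton below 0.013 m and angle between the x axis of small_carton and the x axis of pad_carton, either way round below 0.18 rad and z of small_carton in the frame of pad_carton between 0.0015 and 0.009 m); the robot touches nothing.
It also fails if it takes over 115 s, if anything falls off the work surface, if the arm or the gripper's body presses on something with over 40 N, if the wrist force passes 120 N, or if a joint passes its speed limit or range.

## Working session

There is one attempt and no reset: what is moved stays moved. The work goes in short steps, Python scripts to look and compute and a tool call to move; the robot and the scene stay as the last step left them, time stands still between calls to the robot, and variables do not carry over. Pictures are saved under pics/ and viewed, at most 14 in all, crops included, and the job is handed in when it is done.

Besides the shell and the picture viewer there is one more tool, called after ">>>" as name(argument=value, ...), one argument or row to a line, values as JSON. arm_command: Moves the arm, as the interface text tells. Its arguments: {"type":"object","properties":{"rows":{"type":"array"},"squeeze":{"type":"number"}},"required":["rows"]}

```bash
mkdir -p pics; cat > h.py <<'E'
import numpy as np, cv2
from workcell import env
from scipy.spatial.transform import Rotation as Ro
def snap(name,fn=None):
    s=env.state(); f=env.grab_frame(name)
    f['f']=f['img'].shape[0]/2/np.tan(np.radians(f['fov_y'])/2)
    if 'R' in f: 
        R=np.array(f['R']);t=np.array(f['t']); f['Rc']=R.T; f['o']=-R.T@t
    else:
        T=np.array(f['T_tool_cam']);Rt=Ro.from_euler('xyz',s['ee_rot'],degrees=True).as_matrix()
        f['Rc']=Rt@T[:3,:3]; f['o']=Rt@T[:3,3]+np.array(s['ee_pos'])
    if fn: cv2.imwrite('pics/'+fn,f['img'])
    return f
def ray(f,px,z):
    px=np.atleast_2d(px).astype(float)
    d=np.c_[(px[:,0]-f['cx'])/f['f'],(px[:,1]-f['cy'])/f['f'],np.ones(len(px))]@f['Rc'].T
    return f['o']+d*((z-f['o'][2])/d[:,2])[:,None]
def cloud(f):
    v,u=np.mgrid[:400,:640]; z=f['z_map']
    c=np.stack([(u-f['cx'])/f['f']*z,(v-f['cy'])/f['f']*z,z],-1)
    return c@f['Rc'].T+f['o']
E
python3 - <<'E'
from h import *
print(env.state())
a=snap('top','top.png');b=snap('scene','scene.png')
for f in(a,b):print(f['o'],f['f'],f['Rc'][:,2])
E
```

```text
{'time_s': 0.0, 'qpos': array([-6.60620821e+01,  1.83507434e+01,  8.97069041e+01, -4.60908479e-04,
        7.20441358e+01, -1.14511638e+00]), 'qvel': array([ 0.01355085, -0.09321737, -0.04661322, -0.00066336, -0.01670387,
       -0.06240262]), 'effort': array([ 5.23183062e-04, -4.12460268e+01, -2.31975782e+01,  7.26906513e-02,
        4.56985726e-02, -1.45488543e-04]), 'ee_pos': array([ 243.54189098, -520.26697014,  191.42594775]), 'ee_rot': array([-1.79898228e+02, -1.59598970e-03,  2.50831753e+01]), 'force': array([-1.27552973,  0.25429243,  0.06097737]), 'torque': array([ 0.03768095, -0.00684657,  0.00287785]), 'gripper_force': 0.0, 'gripper_width': 91.49565705905101}
[ 267.44307998   -7.67830859 1096.94462395] 385.5577190383479 [ 0.23515106  0.00800606 -0.97192586]
[-232.73417793  906.61861223  670.80883669] 380.57995671805133 [ 0.5586063  -0.67855788 -0.47698869]
```

View pics/top.png

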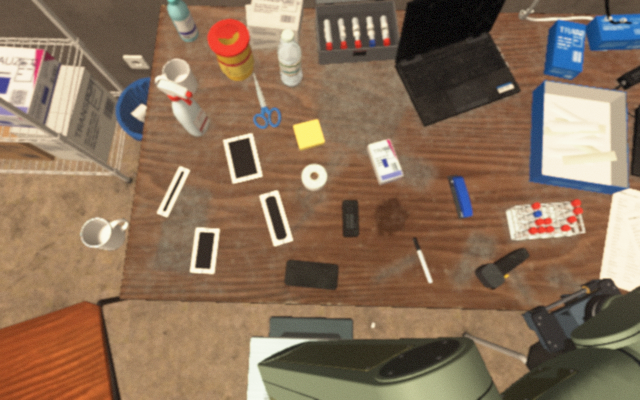

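View pics/scene.png

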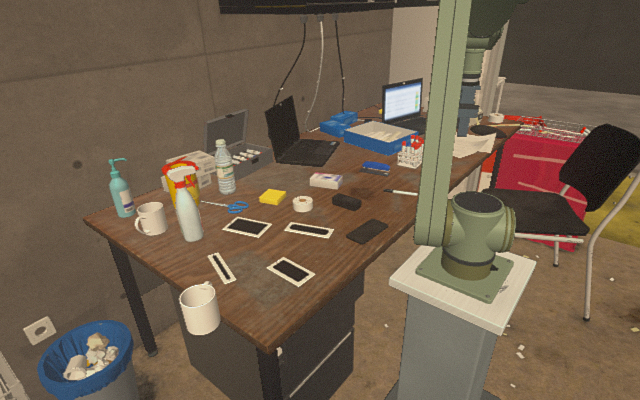

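The top view shows the pads: carton (242,158), marker (173,192), stapler (276,218), brick (205,250). The objects are the carton (385,160), brick (350,218), stapler (460,197) and marker (424,262). The scene view agrees with this.

```bash
cat >> h.py <<'E'
def rect(P):
    (c,(w,h),a)=cv2.minAreaRect(P[:,:2].astype(np.float32))
    if w<h: w,h,a=h,w,a+90
    a=(a+90)%180-90
    return np.round([c[0],c[1],w,h,a],1)   # a = long-axis angle, world
def big(m,near=None):
    n,l,s,c=cv2.connectedComponentsWithStats(m.astype(np.uint8))
    k=1+np.argmax(s[1:,4]); return np.argwhere(l==k)[:,::-1]
E
python3 - <<'E'
from h import *
f=snap('top');C=cloud(f);img=f['img'];hsv=cv2.cvtColor(img,cv2.COLOR_BGR2HSV)
def win(u,v,r):
    m=np.zeros((400,640),bool);m[v-r:v+r,u-r:u+r]=1;return m
white=(hsv[...,1]<70)&(hsv[...,2]>150)
for n,u,v,r in[('carton',242,158,32),('marker',173,192,32),('stapler',276,218,33),('brick',205,250,30)]:
    p=big(white&win(u,v,r));hull=cv2.convexHull(p.astype(np.int32))[:,0]
    print('pad',n,rect(ray(f,hull,4)))
for n,u,v,r,z in[('carton',385,160,32,34),('brick',350,218,24,30),('stapler',460,197,30,45)]:
    m=(C[...,2]>z*.6)&win(u,v,r);p=big(m);print(n,rect(ray(f,p,z)),rect(C[p[:,1],p[:,0]]),C[p[:,1],p[:,0],2].mean())
p=big(white&win(424,262,30));print('marker white',rect(ray(f,p,12)))
m=(C[...,2]>5)&win(424,262,30);p=big(m);print('marker',rect(ray(f,p,12)))
for u,v in[(314,177),(310,134),(267,118),(240,62),(190,115),(290,70),(545,220),(505,265),(312,274),(388,215)]:print(u,v,C[v,u].round())
E
```

```text
pad carton [658.1 217.  144.7  92.   16. ]
pad marker [548.2 410.4 155.9  39.2 -19. ]
pad stapler [478.3 107.7 158.4  58.   19.1]
pad brick [378.9 304.9 130.1  71.8  -1.9]
carton [ 650.8 -204.2  122.4   74.    18.8] [ 481.7 -145.6  494.5  123.   -18.8] 35.67871436405102
brick [ 479.8 -103.5  106.6   46.6    3.1] [394.9 -80.3 284.9  69.7 -15.9] 39.26234778150113
stapler [ 547.2 -418.4  119.6   32.8   12.4] [ 398.9 -246.7  533.7  113.2  -49.2] 47.29950333986992
marker white [ 351.6 -313.5   92.9   12.9   18.6]
marker [ 369.6 -306.6  129.8   11.1   18.9]
314 177 [605.   0.  -1.]
310 134 [731.  16.  24.]
267 118 [791. 151.  -1.]
240 62 [913. 224. 107.]
190 115 [737. 347. 118.]
290 70 [897.  79.  98.]
545 220 [ 473. -610.  100.]
505 265 [ 359. -529.   30.]
312 274 [321.  -2.   7.]
388 215 [ 496. -218.   -1.]
```

```bash
cat >> h.py <<'E'
def go(x,y,z,yaw):
    s=env.state();R=Ro.from_euler('xyz',s['ee_rot'],degrees=True).as_matrix()
    y0=s['ee_rot'][2]; d=(y0-yaw+180)%360-180
    print('delta',np.round(R.T@(np.array([x,y,z])-s['ee_pos']),1),'roll',round(d/5,2),'at',s['ee_pos'].round(1),s['ee_rot'].round(1),'t',round(s['time_s'],1))
E
python3 -c "
from h import *
go(547,-418,190,12.4)"
```

```text
delta [318.2  35.9   1.6] roll 2.54 at [ 243.6 -520.4  191.6] [-179.9   -0.    25.1] t 0.1
```

>>> arm_command(
  rows=[
    {"delta_pos":[318,36,1.5],"roll":2.5,"jaw":100},
    {"delta_pos":[318,36,1.5],"roll":2.5,"jaw":100},
    {"delta_pos":[318,36,1.5],"roll":2.5,"jaw":100},
    {"delta_pos":[318,36,1.5],"roll":2.5,"jaw":100},
    {"delta_pos":[318,36,1.5],"roll":2.5,"jaw":100},
    {"delta_pos":[318,36,1.5],"roll":2.5,"jaw":100},
    {"delta_pos":[318,36,1.5],"roll":2.5,"jaw":100},
    {"delta_pos":[318,36,1.5],"roll":2.5,"jaw":100},
    {"delta_pos":[318,36,1.5],"roll":2.5,"jaw":100},
    {"delta_pos":[318,36,1.5],"roll":2.5,"jaw":100},
    {"delta_pos":[318,36,1.5],"roll":2.5,"jaw":100},
    {"delta_pos":[318,36,1.5],"roll":2.5,"jaw":100},
    {"delta_pos":[318,36,1.5],"roll":2.5,"jaw":100},
    {"delta_pos":[318,36,1.5],"roll":2.5,"jaw":100},
  ],
)

```text
time_s: 1.32
ee_pos: [545.9, -419.3, 191.2]
ee_rot: [180.0, -0.0, 12.5]
force: [-0.1, 0.6, 0.4]
gripper_width: 91.4
gripper_force: 0.0
```

```bash
python3 - <<'E'
from h import *
f=snap('wrist','w1.png');C=cloud(f);print(f['o'],f['Rc'][:,2])
near=(np.abs(C[...,0]-547)<90)&(np.abs(C[...,1]+418)<60)&(f['z_map']>0)
m=near&(C[...,2]>10)&(C[...,2]<70);p=big(m);print(rect(C[p[:,1],p[:,0]]),C[p[:,1],p[:,0],2].max())
go(547,-418,190,12.4)
E
```

```text
[ 611.11902644 -403.37504739  383.45932684] [-0.23351095 -0.0512753  -0.97100128]
[ 549.8 -422.1  118.9   32.2   12.4] 50.44624045624471
delta [ 1.2 -1.   1.2] roll 0.02 at [ 546.1 -419.3  191.2] [180.   -0.   12.5] t 1.4
```

View pics/w1.png

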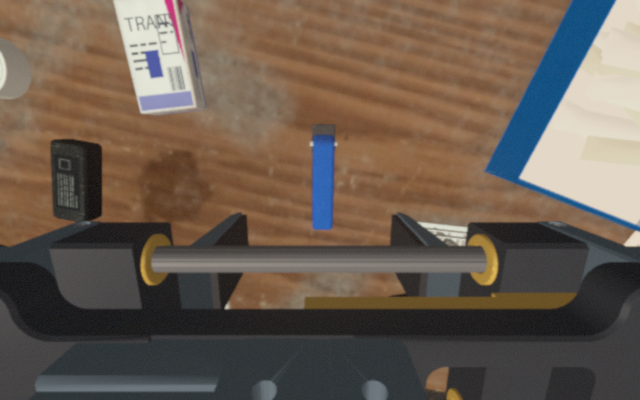

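The stapler is upright and centred between the fingers, spanning (322,125) to (322,230). I'll check its base length to find the true centre.

```bash
python3 - <<'E'
from h import *
f=snap('wrist');C=cloud(f)
near=(np.abs(C[...,0]-547)<100)&(np.abs(C[...,1]+420)<30)&(f['z_map']>0)
a=np.radians(12.4);s=(C[...,0]-548)*np.cos(a)+(C[...,1]+420)*np.sin(a)
for z in(3,5,8,15,25,35,42):
    m=near&(C[...,2]>z)&(C[...,2]<z+8);
    v=np.argwhere(m); print(z,m.sum(),s[m].min().round(),s[m].max().round(),rect(C[m]))
# centre column profile
for v in range(110,245,6):print(v,C[v,322].round(),f['img'][v,322],end='; ')
g=snap('top');D=cloud(g);mm=(np.abs(D[...,0]-547)<90)&(np.abs(D[...,1]+420)<40)&(D[...,2]>5)&(g['z_map']>0)
print(rect(D[mm]))
go(549,-420,15,12.4)
E
```

```text
3 286 -55.0 74.0 [ 557.9 -419.7  129.7   29.4   11.4]
5 221 -48.0 74.0 [ 561.  -419.1  122.8   29.3   11.4]
8 66 10.0 67.0 [ 585.9 -414.4   57.2   28.8   12.2]
15 16 42.0 56.0 [ 596.2 -411.3   29.2   13.8  -77.3]
25 24 49.0 60.0 [ 601.4 -410.6   32.1   10.9  -77.4]
35 290 -58.0 61.0 [ 549.8 -421.6  119.1   25.7   11.8]
42 1767 -52.0 56.0 [ 550.6 -421.3  108.2   25.9   12.2]
110 [ 638. -401.   -1.] [ 60  86 123]; 116 [ 631. -403.    0.] [ 55  83 123]; 122 [ 624. -405.   -1.] [ 50  77 115]; 128 [ 616. -406.    5.] [74 77 87]; 134 [ 609. -408.    8.] [83 78 84]; 140 [ 602. -409.   42.] [140  81  53]; 146 [ 596. -410.   47.] [172  97  51]; 152 [ 589. -412.   46.] [178 102  49]; 158 [ 582. -414.   46.] [176  98  43]; 164 [ 575. -415.   47.] [179 104  54]; 170 [ 568. -417.   47.] [179 100  49]; 176 [ 561. -418.   49.] [179 104  49]; 182 [ 554. -420.   47.] [179 102  51]; 188 [ 547. -421.   48.] [178 102  50]; 194 [ 540. -423.   49.] [179 104  52]; 200 [ 532. -425.   47.] [179 104  53]; 206 [ 525. -426.   47.] [182 107  56]; 212 [ 517. -428.   46.] [177 101  50]; 218 [ 509. -430.   46.] [179 103  48]; 224 [ 500. -432.   42.] [179 101  46]; 230 [ 477. -438.   -1.] [117 103 131]; 236 [ 469. -439.    0.] [ 63  85 119]; 242 [ 460. -442.   -0.] [ 74 103 139]; [ 538.8 -420.   163.5   79.9    0. ]
delta [  2.3   1.4 176.1] roll 0.02 at [ 546.4 -419.1  191.1] [180.   -0.   12.5] t 1.5
```

>>> arm_command(
  rows=[
    {"delta_pos":[8.5,1.3,40],"roll":0,"jaw":100},
    {"delta_pos":[8.5,1.3,80],"roll":0,"jaw":100},
    {"delta_pos":[8.5,1.3,120],"roll":0,"jaw":100},
    {"delta_pos":[8.5,1.3,150],"roll":0,"jaw":100},
    {"delta_pos":[8.5,1.3,170],"roll":0,"jaw":100},
    {"delta_pos":[8.5,1.3,180],"roll":0,"jaw":100},
    {"delta_pos":[8.5,1.3,185],"roll":0,"jaw":100},
    {"delta_pos":[8.5,1.3,185],"roll":0,"jaw":100},
    {"delta_pos":[8.5,1.3,185],"roll":0,"jaw":0},
    {"delta_pos":[8.5,1.3,185],"roll":0,"jaw":0},
    {"delta_pos":[8.5,1.3,185],"roll":0,"jaw":0},
    {"delta_pos":[8.5,1.3,185],"roll":0,"jaw":0},
    {"delta_pos":[8.5,1.3,185],"roll":0,"jaw":0},
    {"delta_pos":[8.5,1.3,185],"roll":0,"jaw":0},
    {"delta_pos":[8.5,1.3,185],"roll":0,"jaw":0},
    {"delta_pos":[8.5,1.3,185],"roll":0,"jaw":0},
  ],
  squeeze=30,
)

```text
time_s: 2.8
ee_pos: [555.6, -418.0, 5.8]
ee_rot: [180.0, -0.0, 12.6]
force: [-0.7, -0.3, 0.4]
gripper_width: 40.7
gripper_force: 0.0
```

>>> arm_command(
  rows=[
    {"delta_pos":[0,0,0],"roll":0,"jaw":0},
    {"delta_pos":[0,0,0],"roll":0,"jaw":0},
    {"delta_pos":[0,0,0],"roll":0,"jaw":0},
    {"delta_pos":[0,0,0],"roll":0,"jaw":0},
    {"delta_pos":[0,0,0],"roll":0,"jaw":0},
    {"delta_pos":[0,0,0],"roll":0,"jaw":0},
    {"delta_pos":[0,0,-15],"roll":0,"jaw":0},
    {"delta_pos":[0,0,-45],"roll":0,"jaw":0},
    {"delta_pos":[0,0,-85],"roll":0,"jaw":0},
    {"delta_pos":[0,0,-125],"roll":0,"jaw":0},
    {"delta_pos":[0,0,-150],"roll":0,"jaw":0},
    {"delta_pos":[0,0,-150],"roll":0,"jaw":0},
    {"delta_pos":[0,0,-150],"roll":0,"jaw":0},
  ],
  squeeze=30,
)

```text
time_s: 3.88
ee_pos: [556.0, -418.1, 157.2]
ee_rot: [179.9, -0.1, 12.6]
force: [-0.6, 0.1, -2.6]
gripper_width: 25.6
gripper_force: 30.0
```

```bash
python3 -c "
from h import *
go(478.3,107.7,155,19.1)"
```

```text
delta [  38.8 -530.1    1.3] roll -1.3 at [ 556.  -418.1  157.2] [ 1.799e+02 -1.000e-01  1.260e+01] t 3.9
```

>>> arm_command(
  rows=[
    {"delta_pos":[1,-15,0],"roll":0,"jaw":0},
    {"delta_pos":[4,-45,0],"roll":-0.2,"jaw":0},
    {"delta_pos":[7,-82,0],"roll":-0.4,"jaw":0},
    {"delta_pos":[10,-120,0],"roll":-0.6,"jaw":0},
    {"delta_pos":[13,-158,0],"roll":-0.8,"jaw":0},
    {"delta_pos":[16,-196,0],"roll":-1,"jaw":0},
    {"delta_pos":[19,-234,0],"roll":-1.3,"jaw":0},
    {"delta_pos":[22,-272,0],"roll":-1.3,"jaw":0},
    {"delta_pos":[25,-310,0],"roll":-1.3,"jaw":0},
    {"delta_pos":[28,-348,0],"roll":-1.3,"jaw":0},
    {"delta_pos":[31,-386,0],"roll":-1.3,"jaw":0},
    {"delta_pos":[34,-424,0],"roll":-1.3,"jaw":0},
    {"delta_pos":[36,-462,0],"roll":-1.3,"jaw":0},
    {"delta_pos":[38,-495,0],"roll":-1.3,"jaw":0},
    {"delta_pos":[39,-518,0],"roll":-1.3,"jaw":0},
    {"delta_pos":[39,-530,1],"roll":-1.3,"jaw":0},
    {"delta_pos":[39,-530,1],"roll":-1.3,"jaw":0},
    {"delta_pos":[39,-530,1],"roll":-1.3,"jaw":0},
    {"delta_pos":[39,-530,1],"roll":-1.3,"jaw":0},
  ],
)

```text
time_s: 5.47
ee_pos: [477.9, 106.5, 153.9]
ee_rot: [180.0, 0.1, 19.0]
force: [0.1, -0.1, -1.6]
gripper_width: 25.6
gripper_force: 30.0
```

```bash
python3 - <<'E'
from h import *
go(478.3,107.7,11,19.1)
f=snap('wrist','w2.png');C=cloud(f)
E
```

```text
delta [  1.   -1.1 142.9] roll -0.01 at [477.9 106.5 153.9] [1.8e+02 1.0e-01 1.9e+01] t 5.5
```

View pics/w2.png

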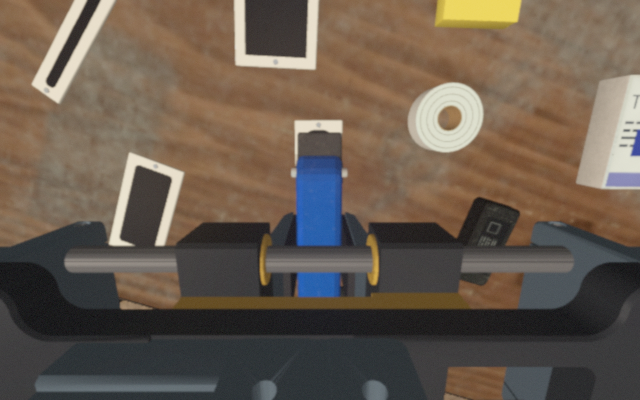

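The stapler is held straight, with its front end at (320,135) over its pad at (318,125). Setting it down now.

>>> arm_command(
  rows=[
    {"delta_pos":[1,-1,30],"roll":0,"jaw":0},
    {"delta_pos":[1,-1,70],"roll":0,"jaw":0},
    {"delta_pos":[1,-1,105],"roll":0,"jaw":0},
    {"delta_pos":[1,-1,128],"roll":0,"jaw":0},
    {"delta_pos":[1,-1,137],"roll":0,"jaw":0},
    {"delta_pos":[1,-1,141],"roll":0,"jaw":0},
    {"delta_pos":[1,-1,143],"roll":0,"jaw":0},
    {"delta_pos":[1,-1,143.5],"roll":0,"jaw":0},
    {"delta_pos":[1,-1,143.5],"roll":0,"jaw":0},
    {"delta_pos":[1,-1,143.5],"roll":0,"jaw":0},
  ],
)

```text
time_s: 6.35
ee_pos: [480.0, 109.2, 12.5]
ee_rot: [180.0, -0.2, 19.1]
force: [-0.5, 0.8, -2.5]
gripper_width: 25.7
gripper_force: 30.0
```

>>> arm_command(
  rows=[
    {"delta_pos":[-1.5,0.5,1.5],"roll":0,"jaw":0},
    {"delta_pos":[-1.5,0.5,2.5],"roll":0,"jaw":0},
    {"delta_pos":[-1.5,0.5,2.5],"roll":0,"jaw":0},
    {"delta_pos":[-1.5,0.5,2.5],"roll":0,"jaw":0},
  ],
)

```text
time_s: 6.68
ee_pos: [477.9, 108.0, 9.8]
ee_rot: [180.0, -0.1, 19.1]
force: [-0.7, -0.7, 5.2]
gripper_width: 25.9
gripper_force: 30.0
```

Contact made. Release and lift.

>>> arm_command(
  rows=[
    {"delta_pos":[0,0,0],"roll":0,"jaw":70},
    {"delta_pos":[0,0,0],"roll":0,"jaw":70},
    {"delta_pos":[0,0,0],"roll":0,"jaw":70},
    {"delta_pos":[0,0,0],"roll":0,"jaw":70},
    {"delta_pos":[0,0,0],"roll":0,"jaw":70},
    {"delta_pos":[0,0,0],"roll":0,"jaw":70},
    {"delta_pos":[0,0,-15],"roll":0,"jaw":100},
    {"delta_pos":[0,0,-50],"roll":0,"jaw":100},
    {"delta_pos":[0,0,-90],"roll":0,"jaw":100},
    {"delta_pos":[0,0,-130],"roll":0,"jaw":100},
    {"delta_pos":[0,0,-165],"roll":0,"jaw":100},
    {"delta_pos":[0,0,-165],"roll":0,"jaw":100},
  ],
)

```text
time_s: 7.68
ee_pos: [482.2, 109.0, 181.0]
ee_rot: [179.9, -0.8, 19.1]
force: [1.3, 0.4, 0.3]
gripper_width: 90.8
gripper_force: 0.0
```

```bash
python3 - <<'E'
from h import *
f=snap('wrist');C=cloud(f)
a=np.radians(19.1);s=(C[...,0]-478.3)*np.cos(a)+(C[...,1]-107.7)*np.sin(a);l=-(C[...,0]-478.3)*np.sin(a)+(C[...,1]-107.7)*np.cos(a)
near=(abs(s)<75)&(abs(l)<40)&(f['z_map']>0)
m=near&(C[...,2]>35)&(C[...,2]<65);print(rect(C[m]),s[m].min(),s[m].max())
m=near&(C[...,2]>7)&(C[...,2]<70);print(s[m].max(),l[m].min(),l[m].max())
go(479.8,-103.5,170,93.1)
go(479.8,-103.5,170,-86.9)
E
```

```text
[471.4 107.6 119.6  25.9  19.2] -66.32641242520354 53.17972844610071
70.43928898056298 -14.580455486585373 19.12570869390173
delta [-69.8 200.3   7.2] roll -14.8 at [480.2 108.6 177.6] [179.9  -0.5  19.1] t 7.7
delta [-69.8 200.3   7.2] roll 21.2 at [480.2 108.6 177.6] [179.9  -0.5  19.1] t 7.7
```

Stapler is well placed, about 1–2 mm off. Next is the brick.

```bash
python3 - <<'E'
from h import *
go(479.8,-103.5,170,3.1)
E
```

```text
delta [-69.8 200.3   7.2] roll 3.2 at [480.2 108.6 177.6] [179.9  -0.5  19.1] t 7.7
```

>>> arm_command(
  rows=[
    {"delta_pos":[-14,40,0],"roll":1,"jaw":100},
    {"delta_pos":[-28,80,0],"roll":2,"jaw":100},
    {"delta_pos":[-42,120,3],"roll":3,"jaw":100},
    {"delta_pos":[-56,160,5],"roll":3.2,"jaw":100},
    {"delta_pos":[-70,200,7],"roll":3.2,"jaw":100},
    {"delta_pos":[-70,200,7],"roll":3.2,"jaw":100},
    {"delta_pos":[-70,200,7],"roll":3.2,"jaw":100},
    {"delta_pos":[-70,200,7],"roll":3.2,"jaw":100},
  ],
)

```text
time_s: 8.4
ee_pos: [476.0, -103.5, 165.5]
ee_rot: [-179.9, 0.1, 3.0]
force: [0.3, 0.6, -0.4]
gripper_width: 91.1
gripper_force: 0.0
```

```bash
python3 - <<'E'
from h import *
f=snap('wrist','w3.png');C=cloud(f)
m=(abs(C[...,0]-480)<80)&(abs(C[...,1]+103)<50)&(f['z_map']>0)&(C[...,2]>22)&(C[...,2]<40)
print(rect(C[m]))
go(479.8,-103.5,8,3.1)
E
```

```text
[ 480.  -104.9  103.4   44.8    2.3]
delta [  3.8   1.  157.8] roll 0.0 at [ 476.2 -102.8  165.8] [-1.799e+02  1.000e-01  3.100e+00] t 8.4
```

View pics/w3.png

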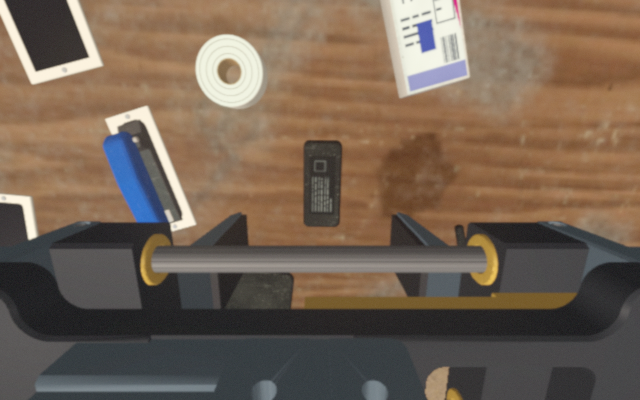

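The brick is at (322,183), centred between the fingers. The stapler on its pad at left shows only parallax lean. Descend and grip.

>>> arm_command(
  rows=[
    {"delta_pos":[4,1.5,40],"roll":0,"jaw":100},
    {"delta_pos":[4,1.5,80],"roll":0,"jaw":100},
    {"delta_pos":[4,1.5,115],"roll":0,"jaw":100},
    {"delta_pos":[4,1.5,140],"roll":0,"jaw":100},
    {"delta_pos":[4,1.5,154],"roll":0,"jaw":60},
    {"delta_pos":[4,1.5,159],"roll":0,"jaw":60},
    {"delta_pos":[4,1.5,159],"roll":0,"jaw":0},
    {"delta_pos":[4,1.5,159],"roll":0,"jaw":0},
    {"delta_pos":[4,1.5,159],"roll":0,"jaw":0},
    {"delta_pos":[4,1.5,159],"roll":0,"jaw":0},
    {"delta_pos":[4,1.5,159],"roll":0,"jaw":0},
    {"delta_pos":[4,1.5,159],"roll":0,"jaw":0},
    {"delta_pos":[4,1.5,159],"roll":0,"jaw":0},
    {"delta_pos":[4,1.5,159],"roll":0,"jaw":0},
  ],
  squeeze=35,
)

```text
time_s: 9.62
ee_pos: [481.6, -105.2, 8.6]
ee_rot: [180.0, -0.1, 3.1]
force: [-0.3, 0.8, 6.0]
gripper_width: 27.4
gripper_force: 3.0
```

```bash
python3 - <<'E'
from h import *
s=env.state();print(s['gripper_width'],s['gripper_force'],s['force'],s['ee_pos'])
f=snap('wrist','w4.png')
E
```

```text
27.44879194694332 2.992642242461443 [-0.29152884  0.77785184  6.0114795 ] [ 481.59438569 -105.23786499    8.56328539]
```

View pics/w4.png

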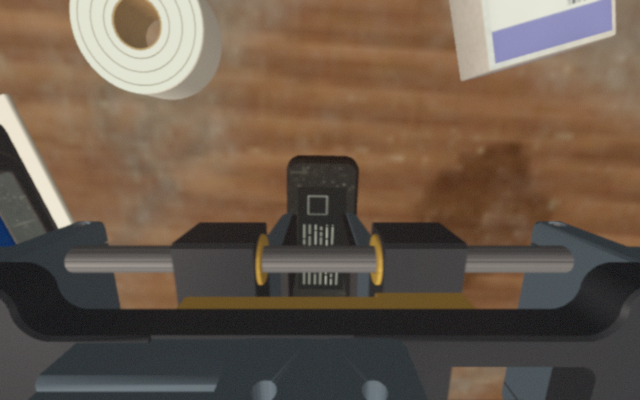

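The brick is still at (322,220), but the width reads 27 mm, narrower than the brick. I'll check heights there before closing further.

```bash
python3 - <<'E'
from h import *
f=snap('wrist');C=cloud(f)
for v in (150,158,165,180,200,220,235):
  print(v,[tuple(C[v,u].round().astype(int)) for u in (270,285,293,305,322,340,352,358,372)])
s=env.state();print(s['gripper_width'],s['gripper_force'],s['force'])
g=snap('top','t2.png');print(cv2.imwrite('pics/t2c.png',cv2.resize(g['img'][150:300,230:480],None,fx=3,fy=3)))
g=snap('scene');cv2.imwrite('pics/s2c.png',cv2.resize(g['img'][140:260,270:430],None,fx=4,fy=4))
E
```

```text
150 [(np.int64(534), np.int64(-67), np.int64(0)), (np.int64(534), np.int64(-77), np.int64(-1)), (np.int64(535), np.int64(-83), np.int64(0)), (np.int64(535), np.int64(-91), np.int64(0)), (np.int64(536), np.int64(-103), np.int64(0)), (np.int64(536), np.int64(-116), np.int64(0)), (np.int64(537), np.int64(-124), np.int64(0)), (np.int64(537), np.int64(-128), np.int64(0)), (np.int64(538), np.int64(-138), np.int64(0))]
158 [(np.int64(528), np.int64(-67), np.int64(1)), (np.int64(529), np.int64(-77), np.int64(0)), (np.int64(531), np.int64(-85), np.int64(23)), (np.int64(532), np.int64(-92), np.int64(25)), (np.int64(532), np.int64(-103), np.int64(23)), (np.int64(533), np.int64(-114), np.int64(22)), (np.int64(531), np.int64(-124), np.int64(0)), (np.int64(531), np.int64(-129), np.int64(0)), (np.int64(532), np.int64(-139), np.int64(0))]
165 [(np.int64(523), np.int64(-67), np.int64(0)), (np.int64(524), np.int64(-77), np.int64(0)), (np.int64(528), np.int64(-86), np.int64(30)), (np.int64(528), np.int64(-93), np.int64(30)), (np.int64(528), np.int64(-103), np.int64(29)), (np.int64(529), np.int64(-114),
[... 1229 characters left out ...]
(30)), (np.int64(498), np.int64(-115), np.int64(43)), (np.int64(500), np.int64(-122), np.int64(48)), (np.int64(486), np.int64(-132), np.int64(2)), (np.int64(486), np.int64(-143), np.int64(-1))]
235 [(np.int64(517), np.int64(-87), np.int64(122)), (np.int64(498), np.int64(-86), np.int64(71)), (np.int64(497), np.int64(-90), np.int64(67)), (np.int64(483), np.int64(-95), np.int64(30)), (np.int64(484), np.int64(-106), np.int64(30)), (np.int64(494), np.int64(-115), np.int64(56)), (np.int64(500), np.int64(-119), np.int64(71)), (np.int64(500), np.int64(-122), np.int64(71)), (np.int64(520), np.int64(-117), np.int64(125))]
19.490556691826228 2.9541719891130924 [-0.63929278  0.58592849  6.15875126]
True
```

View pics/s2c.png

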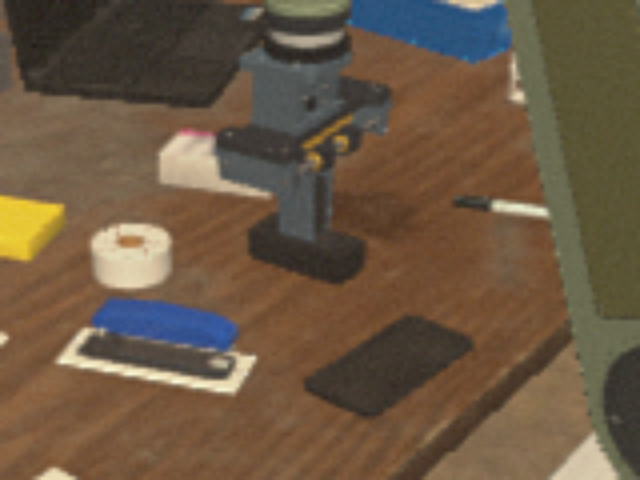

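The scene crop shows the fingertips resting on top of the brick (about (300,235)), even though the TCP reads z = 8.6. The real tips must sit higher than the reported TCP. I'll lift, open and measure the tips from the wrist depth.

>>> arm_command(
  rows=[
    {"delta_pos":[0,0,-20],"roll":0,"jaw":30},
    {"delta_pos":[0,0,-50],"roll":0,"jaw":100},
    {"delta_pos":[0,0,-80],"roll":0,"jaw":100},
    {"delta_pos":[0,0,-80],"roll":0,"jaw":100},
    {"delta_pos":[0,0,-80],"roll":0,"jaw":100},
    {"delta_pos":[0,0,-80],"roll":0,"jaw":100},
    {"delta_pos":[0,0,-80],"roll":0,"jaw":100},
    {"delta_pos":[0,0,-80],"roll":0,"jaw":100},
    {"delta_pos":[0,0,-80],"roll":0,"jaw":100},
    {"delta_pos":[0,0,-80],"roll":0,"jaw":100},
    {"delta_pos":[0,0,-80],"roll":0,"jaw":100},
    {"delta_pos":[0,0,-80],"roll":0,"jaw":100},
  ],
)

```text
time_s: 10.82
ee_pos: [480.8, -105.1, 87.5]
ee_rot: [-180.0, 0.0, 3.1]
force: [0.2, -0.2, 0.0]
gripper_width: 88.1
gripper_force: 0.0
```

```bash
python3 - <<'E'
from h import *
s=env.state();f=snap('wrist');C=cloud(f)
R=Ro.from_euler('xyz',s['ee_rot'],degrees=True).as_matrix()
T=(C-s['ee_pos'])@R
print(s['ee_pos'],s['gripper_width'],s['qpos'].round(1))
m=(abs(T[...,0])<30)&(abs(T[...,1])<70)&(T[...,2]>-60)&(T[...,2]<40)&(f['z_map']>0)
for lo,hi in((-70,-30),(30,70)):
  k=m&(T[...,1]>lo)&(T[...,1]<hi);print(np.percentile(T[...,2][k],[90,97,99,100]).round(1) if k.any() else 0, T[k][np.argsort(-T[...,2][k])[:5]].round())
m=(abs(C[...,0]-480)<80)&(abs(C[...,1]+103)<50)&(f['z_map']>0)&(C[...,2]>22)&(C[...,2]<40)
print('brick',rect(C[m]))
E
```

```text
[ 480.83397822 -105.06178001   87.5114    ] 88.07112876459803 [-13.7  16.5 109.1  -0.   54.5  73.3]
[-26.5 -22.9 -21.8 -20.9] [[ 16. -48. -21.]
 [ 12. -47. -21.]
 [ 16. -46. -21.]
 [ 16. -48. -21.]
 [ 16. -49. -21.]]
[-26.7 -22.9 -21.5 -20.3] [[ 15.  43. -20.]
 [  5.  43. -21.]
 [ 16.  44. -21.]
 [ 16.  45. -21.]
 [ 17.  46. -21.]]
brick [ 487.1 -105.    90.4   44.1    2.1]
```

Confirmed: the real fingertips sit about 20 mm behind the reported TCP. I'll go 20 mm lower from here on, to a reported z of about -14.

>>> arm_command(
  rows=[
    {"delta_pos":[0,0,35],"roll":0,"jaw":100},
    {"delta_pos":[0,0,65],"roll":0,"jaw":100},
    {"delta_pos":[0,0,88],"roll":0,"jaw":100},
    {"delta_pos":[0,0,98],"roll":0,"jaw":100},
    {"delta_pos":[0,0,102],"roll":0,"jaw":100},
    {"delta_pos":[0,0,102],"roll":0,"jaw":50},
    {"delta_pos":[0,0,102],"roll":0,"jaw":0},
    {"delta_pos":[0,0,102],"roll":0,"jaw":0},
    {"delta_pos":[0,0,102],"roll":0,"jaw":0},
    {"delta_pos":[0,0,102],"roll":0,"jaw":0},
    {"delta_pos":[0,0,102],"roll":0,"jaw":0},
    {"delta_pos":[0,0,102],"roll":0,"jaw":0},
    {"delta_pos":[0,0,102],"roll":0,"jaw":0},
    {"delta_pos":[0,0,102],"roll":0,"jaw":0},
    {"delta_pos":[0,0,102],"roll":0,"jaw":0},
    {"delta_pos":[0,0,102],"roll":0,"jaw":0},
  ],
  squeeze=35,
)

```text
time_s: 12.2
ee_pos: [481.3, -105.3, -13.9]
ee_rot: [180.0, -0.0, 3.1]
force: [-0.6, -0.1, 4.6]
gripper_width: 45.9
gripper_force: 35.0
```

>>> arm_command(
  rows=[
    {"delta_pos":[0,0,-15],"roll":0,"jaw":0},
    {"delta_pos":[0,0,-45],"roll":0,"jaw":0},
    {"delta_pos":[0,0,-80],"roll":0,"jaw":0},
    {"delta_pos":[0,0,-115],"roll":0,"jaw":0},
    {"delta_pos":[0,0,-140],"roll":0,"jaw":0},
    {"delta_pos":[0,0,-140],"roll":0,"jaw":0},
    {"delta_pos":[0,0,-140],"roll":0,"jaw":0},
  ],
)

```text
time_s: 12.78
ee_pos: [481.1, -105.0, 126.2]
ee_rot: [180.0, -0.1, 3.1]
force: [-0.3, 0.5, -3.0]
gripper_width: 45.9
gripper_force: 35.0
```

```bash
python3 -c "
from h import *
go(380,305,125,-1.9)"
```

```text
delta [ -78.9 -414.8    0.9] roll 1.0 at [ 481.1 -105.   126.2] [ 1.8e+02 -1.0e-01  3.1e+00] t 12.8
```

>>> arm_command(
  rows=[
    {"delta_pos":[-3,-15,0],"roll":0,"jaw":0},
    {"delta_pos":[-9,-46,0],"roll":0.2,"jaw":0},
    {"delta_pos":[-16,-84,0],"roll":0.4,"jaw":0},
    {"delta_pos":[-23,-122,0],"roll":0.6,"jaw":0},
    {"delta_pos":[-30,-160,0],"roll":0.8,"jaw":0},
    {"delta_pos":[-37,-198,0],"roll":1,"jaw":0},
    {"delta_pos":[-44,-236,0],"roll":1,"jaw":0},
    {"delta_pos":[-52,-274,0],"roll":1,"jaw":0},
    {"delta_pos":[-59,-312,0],"roll":1,"jaw":0},
    {"delta_pos":[-66,-350,0],"roll":1,"jaw":0},
    {"delta_pos":[-73,-385,0],"roll":1,"jaw":0},
    {"delta_pos":[-77,-405,0],"roll":1,"jaw":0},
    {"delta_pos":[-79,-415,0],"roll":1,"jaw":0},
    {"delta_pos":[-79,-415,0],"roll":1,"jaw":0},
    {"delta_pos":[-79,-415,0],"roll":1,"jaw":0},
    {"delta_pos":[-79,-415,0],"roll":1,"jaw":0},
    {"delta_pos":[-79,-415,0],"roll":1,"jaw":0},
  ],
)

```text
time_s: 14.2
ee_pos: [379.8, 303.5, 125.3]
ee_rot: [179.9, 0.0, -2.0]
force: [0.6, 0.3, -1.8]
gripper_width: 46.1
gripper_force: 35.0
```

```bash
cat >> h.py <<'E'
def padlook(x,y,f=None,ang=None):
    # white pad plane z=4 seen by wrist: convex hull rect
    f=f or snap('wrist');C=cloud(f);h=cv2.cvtColor(f['img'],cv2.COLOR_BGR2HSV)
    m=(abs(C[...,0]-x)<95)&(abs(C[...,1]-y)<95)&(C[...,2]<9)&(C[...,2]>-3)&(f['z_map']>0)&(h[...,1]<70)&(h[...,2]>150)
    p=big(m);print('pad',rect(ray(f,p,4)))
E
python3 -c "
from h import *
go(380,305,-9,-1.9)
padlook(379,305)"
```

```text
delta [  0.3  -1.7 134.3] roll -0.02 at [379.8 303.5 125.3] [179.9   0.   -2. ] t 14.2
pad [408.3 334.5 130.6 128.9   0. ]
```

>>> arm_command(
  rows=[
    {"delta_pos":[0,-1.5,30],"roll":0,"jaw":0},
    {"delta_pos":[0,-1.5,70],"roll":0,"jaw":0},
    {"delta_pos":[0,-1.5,100],"roll":0,"jaw":0},
    {"delta_pos":[0,-1.5,122],"roll":0,"jaw":0},
    {"delta_pos":[0,-1.5,129],"roll":0,"jaw":0},
    {"delta_pos":[0,-1.5,132],"roll":0,"jaw":0},
    {"delta_pos":[0,-1.5,134],"roll":0,"jaw":0},
    {"delta_pos":[0,-1.5,135],"roll":0,"jaw":0},
    {"delta_pos":[0,-1.5,135],"roll":0,"jaw":0},
    {"delta_pos":[0,-1.5,135],"roll":0,"jaw":0},
    {"delta_pos":[0,-1.5,135],"roll":0,"jaw":0},
  ],
)

```text
time_s: 15.17
ee_pos: [380.3, 307.0, -8.4]
ee_rot: [-179.9, -0.1, -1.9]
force: [0.8, 0.3, -2.4]
gripper_width: 45.7
gripper_force: 35.0
```

>>> arm_command(
  rows=[
    {"delta_pos":[0,1.5,1],"roll":0,"jaw":0},
    {"delta_pos":[0,1.5,2],"roll":0,"jaw":0},
    {"delta_pos":[0,1.5,2],"roll":0,"jaw":0},
    {"delta_pos":[0,1.5,2],"roll":0,"jaw":0},
  ],
)

```text
time_s: 15.5
ee_pos: [380.2, 305.3, -9.9]
ee_rot: [-180.0, -0.1, -1.9]
force: [-2.4, -0.9, 9.4]
gripper_width: 45.7
gripper_force: 35.0
```

>>> arm_command(
  rows=[
    {"delta_pos":[0,0,0],"roll":0,"jaw":90},
    {"delta_pos":[0,0,0],"roll":0,"jaw":90},
    {"delta_pos":[0,0,0],"roll":0,"jaw":90},
    {"delta_pos":[0,0,0],"roll":0,"jaw":90},
    {"delta_pos":[0,0,0],"roll":0,"jaw":90},
    {"delta_pos":[0,0,-15],"roll":0,"jaw":90},
    {"delta_pos":[0,0,-50],"roll":0,"jaw":90},
    {"delta_pos":[0,0,-90],"roll":0,"jaw":90},
    {"delta_pos":[0,0,-130],"roll":0,"jaw":90},
    {"delta_pos":[0,0,-150],"roll":0,"jaw":90},
    {"delta_pos":[0,0,-150],"roll":0,"jaw":90},
    {"delta_pos":[0,0,-150],"roll":0,"jaw":90},
  ],
)

```text
time_s: 16.5
ee_pos: [380.1, 305.4, 139.6]
ee_rot: [-179.9, -0.1, -1.9]
force: [-0.2, -0.4, -1.4]
gripper_width: 82.1
gripper_force: 0.0
```

```bash
python3 - <<'E'
from h import *
f=snap('wrist');C=cloud(f)
m=(abs(C[...,0]-379)<80)&(abs(C[...,1]-305)<60)&(f['z_map']>0)&(C[...,2]>26)&(C[...,2]<44)
print('brick',rect(C[m]))
go(369.6,-306.6,140,18.9)
E
```

```text
brick [379.5 307.3 102.6  44.8  -2.1]
delta [ 10.9 611.2  -1.4] roll -4.16 at [379.2 304.6 138.1] [180.    0.   -1.9] t 16.6
```

>>> arm_command(
  rows=[
    {"delta_pos":[1,40,0],"roll":0,"jaw":70},
    {"delta_pos":[2,80,0],"roll":0,"jaw":70},
    {"delta_pos":[3,120,0],"roll":-0.5,"jaw":70},
    {"delta_pos":[4,160,0],"roll":-1,"jaw":70},
    {"delta_pos":[5,200,0],"roll":-1.5,"jaw":70},
    {"delta_pos":[6,240,0],"roll":-2,"jaw":70},
    {"delta_pos":[7,280,0],"roll":-2.5,"jaw":70},
    {"delta_pos":[8,320,0],"roll":-3,"jaw":70},
    {"delta_pos":[9,360,0],"roll":-3.5,"jaw":70},
    {"delta_pos":[10,400,0],"roll":-4.1,"jaw":70},
    {"delta_pos":[11,440,0],"roll":-4.1,"jaw":70},
    {"delta_pos":[11,480,0],"roll":-4.1,"jaw":70},
    {"delta_pos":[11,520,0],"roll":-4.1,"jaw":70},
    {"delta_pos":[11,560,0],"roll":-4.1,"jaw":70},
    {"delta_pos":[11,595,0],"roll":-4.1,"jaw":70},
    {"delta_pos":[11,611,0],"roll":-4.1,"jaw":70},
    {"delta_pos":[11,611,0],"roll":-4.1,"jaw":70},
    {"delta_pos":[11,611,0],"roll":-4.1,"jaw":70},
    {"delta_pos":[11,611,0],"roll":-4.1,"jaw":70},
  ],
)

```text
time_s: 18.13
ee_pos: [369.3, -304.4, 137.3]
ee_rot: [-179.8, 0.1, 18.6]
force: [-0.1, -0.6, -0.2]
gripper_width: 63.8
gripper_force: 0.0
```

```bash
python3 - <<'E'
from h import *
f=snap('wrist','w5.png');C=cloud(f)
m=(abs(C[...,0]-370)<100)&(abs(C[...,1]+306)<60)&(f['z_map']>0)&(C[...,2]>6)&(C[...,2]<25)
p=big(m);print('marker',rect(C[p[:,1],p[:,0]]),rect(ray(f,p,10)))
go(370,-306.5,-16,18.9)
E
```

```text
marker [ 370.  -308.2  131.2   11.5   18.6] [ 370.2 -308.1  130.9   11.3   18.6]
delta [ -0.2   2.6 153.7] roll -0.05 at [ 369.6 -304.3  137.7] [-1.798e+02  1.000e-01  1.860e+01] t 18.2
```

View pics/w5.png

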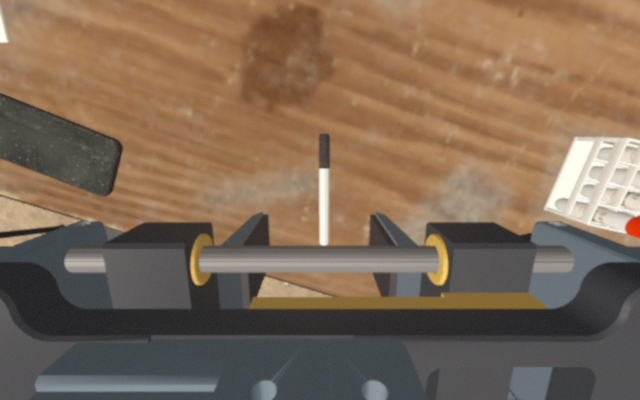

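The marker lies at (323,190), centred between the fingers. Descend and grip.

>>> arm_command(
  rows=[
    {"delta_pos":[-0.5,4,35],"roll":0,"jaw":50},
    {"delta_pos":[-0.5,4,75],"roll":0,"jaw":50},
    {"delta_pos":[-0.5,4,110],"roll":0,"jaw":50},
    {"delta_pos":[-0.5,4,136],"roll":0,"jaw":50},
    {"delta_pos":[-0.5,4,148],"roll":0,"jaw":50},
    {"delta_pos":[-0.5,4,153],"roll":0,"jaw":50},
    {"delta_pos":[-0.5,4,155],"roll":0,"jaw":50},
    {"delta_pos":[-0.5,4,155],"roll":0,"jaw":50},
    {"delta_pos":[-0.5,4,155],"roll":0,"jaw":0},
    {"delta_pos":[-0.5,4,155],"roll":0,"jaw":0},
    {"delta_pos":[-0.5,4,155],"roll":0,"jaw":0},
    {"delta_pos":[-0.5,4,155],"roll":0,"jaw":0},
    {"delta_pos":[-0.5,4,155],"roll":0,"jaw":0},
    {"delta_pos":[-0.5,4,155],"roll":0,"jaw":0},
    {"delta_pos":[-0.5,4,155],"roll":0,"jaw":0},
    {"delta_pos":[-0.5,4,155],"roll":0,"jaw":0},
    {"delta_pos":[-0.5,4,155],"roll":0,"jaw":0},
  ],
  squeeze=15,
)

```text
time_s: 19.6
ee_pos: [371.2, -310.1, -15.9]
ee_rot: [180.0, -0.0, 18.6]
force: [-0.7, -0.3, 3.7]
gripper_width: 10.7
gripper_force: 15.0
```

>>> arm_command(
  rows=[
    {"delta_pos":[0,0,-15],"roll":0,"jaw":0},
    {"delta_pos":[0,0,-45],"roll":0,"jaw":0},
    {"delta_pos":[0,0,-80],"roll":0,"jaw":0},
    {"delta_pos":[0,0,-115],"roll":0,"jaw":0},
    {"delta_pos":[0,0,-150],"roll":0,"jaw":0},
    {"delta_pos":[0,0,-150],"roll":0,"jaw":0},
  ],
)

```text
time_s: 20.1
ee_pos: [374.5, -312.9, 140.1]
ee_rot: [179.3, -0.4, 18.6]
force: [0.6, -0.0, -0.4]
gripper_width: 11.0
gripper_force: 15.0
```

```bash
python3 -c "
from h import *
go(548.2,410.4,135,161)"
```

```text
delta [ 3.951e+02 -6.303e+02  4.000e-01] roll -28.48 at [ 374.5 -312.9  140.1] [179.3  -0.4  18.6] t 20.1
```

>>> arm_command(
  rows=[
    {"delta_pos":[10,-16,0],"roll":-0.5,"jaw":0},
    {"delta_pos":[28,-45,0],"roll":-1.8,"jaw":0},
    {"delta_pos":[48,-77,0],"roll":-3.2,"jaw":0},
    {"delta_pos":[69,-110,0],"roll":-4.6,"jaw":0},
    {"delta_pos":[90,-143,0],"roll":-6,"jaw":0},
    {"delta_pos":[111,-176,0],"roll":-7.4,"jaw":0},
    {"delta_pos":[132,-210,0],"roll":-8.8,"jaw":0},
    {"delta_pos":[153,-243,0],"roll":-10.2,"jaw":0},
    {"delta_pos":[174,-277,0],"roll":-11.6,"jaw":0},
    {"delta_pos":[195,-311,0],"roll":-13,"jaw":0},
    {"delta_pos":[216,-345,0],"roll":-14.4,"jaw":0},
    {"delta_pos":[237,-378,0],"roll":-15.8,"jaw":0},
    {"delta_pos":[258,-411,0],"roll":-17.2,"jaw":0},
    {"delta_pos":[279,-445,0],"roll":-18.6,"jaw":0},
    {"delta_pos":[300,-478,0],"roll":-20,"jaw":0},
    {"delta_pos":[321,-512,0],"roll":-21.4,"jaw":0},
    {"delta_pos":[342,-545,0],"roll":-22.8,"jaw":0},
    {"delta_pos":[362,-578,0],"roll":-24.2,"jaw":0},
    {"delta_pos":[375,-600,0],"roll":-25.6,"jaw":0},
    {"delta_pos":[375,-600,0],"roll":-25.6,"jaw":0},
  ],
)

```text
time_s: 21.77
ee_pos: [535.6, 383.4, 131.9]
ee_rot: [179.9, -0.1, 147.0]
force: [-0.5, -0.0, -0.4]
gripper_width: 10.8
gripper_force: 15.0
```

```bash
python3 -c "
from h import *
go(548.2,410.4,135,161)"
```

```text
delta [ 4.2 29.5 -3.1] roll -2.8 at [535.6 383.4 131.9] [ 1.799e+02 -1.000e-01  1.470e+02] t 21.8
```

>>> arm_command(
  rows=[
    {"delta_pos":[4,29.5,0],"roll":-1.4,"jaw":0},
    {"delta_pos":[4,29.5,0],"roll":-2.8,"jaw":0},
    {"delta_pos":[4,29.5,0],"roll":-2.8,"jaw":0},
    {"delta_pos":[4,29.5,0],"roll":-2.8,"jaw":0},
    {"delta_pos":[4,29.5,0],"roll":-2.8,"jaw":0},
  ],
)

```text
time_s: 22.18
ee_pos: [547.8, 404.0, 133.3]
ee_rot: [-179.9, -0.0, 160.4]
force: [-0.9, -0.5, -0.4]
gripper_width: 10.8
gripper_force: 15.0
```

```bash
python3 -c "
from h import *
snap('wrist','w6.png')
go(548.2,410.4,-11,161)"
```

```text
delta [  1.8   6.2 144.6] roll -0.12 at [547.9 404.  133.6] [-180.    -0.   160.4] t 22.2
```

View pics/w6.png

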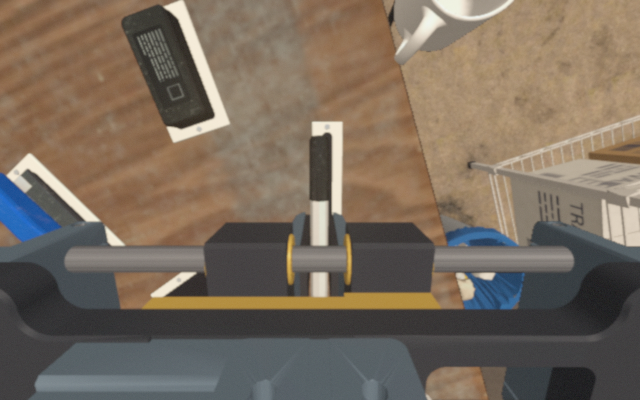

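The marker is held at (320,165). Its pad is centred at (327,125), 6 mm to the right, which matches the computed correction.

>>> arm_command(
  rows=[
    {"delta_pos":[2,6,30],"roll":-0.1,"jaw":0},
    {"delta_pos":[2,6,70],"roll":-0.1,"jaw":0},
    {"delta_pos":[2,6,105],"roll":-0.1,"jaw":0},
    {"delta_pos":[2,6,130],"roll":-0.1,"jaw":0},
    {"delta_pos":[2,6,138],"roll":-0.1,"jaw":0},
    {"delta_pos":[2,6,142],"roll":-0.1,"jaw":0},
    {"delta_pos":[2,6,144],"roll":-0.1,"jaw":0},
    {"delta_pos":[2,6,144],"roll":-0.1,"jaw":0},
    {"delta_pos":[2,6,144],"roll":-0.1,"jaw":0},
    {"delta_pos":[2,6,144],"roll":-0.1,"jaw":0},
  ],
)

```text
time_s: 23.07
ee_pos: [549.3, 412.1, -8.3]
ee_rot: [179.8, 0.1, 161.1]
force: [0.0, -0.7, -0.2]
gripper_width: 10.9
gripper_force: 15.0
```

>>> arm_command(
  rows=[
    {"delta_pos":[0,-1.5,2],"roll":0,"jaw":0},
    {"delta_pos":[0,-1.5,3],"roll":0,"jaw":0},
    {"delta_pos":[0,-1.5,3.5],"roll":0,"jaw":0},
    {"delta_pos":[0,-1.5,3.5],"roll":0,"jaw":0},
    {"delta_pos":[0,-1.5,3.5],"roll":0,"jaw":0},
  ],
)

```text
time_s: 23.48
ee_pos: [548.2, 410.1, -12.0]
ee_rot: [179.9, 0.1, 161.1]
force: [-1.9, -1.6, 6.4]
gripper_width: 10.5
gripper_force: 15.0
```

>>> arm_command(
  rows=[
    {"delta_pos":[0,0,0],"roll":0,"jaw":50},
    {"delta_pos":[0,0,0],"roll":0,"jaw":50},
    {"delta_pos":[0,0,0],"roll":0,"jaw":50},
    {"delta_pos":[0,0,0],"roll":0,"jaw":50},
    {"delta_pos":[0,0,0],"roll":0,"jaw":50},
    {"delta_pos":[0,0,0],"roll":0,"jaw":50},
    {"delta_pos":[0,0,-15],"roll":0,"jaw":50},
    {"delta_pos":[0,0,-50],"roll":0,"jaw":100},
    {"delta_pos":[0,0,-90],"roll":0,"jaw":100},
    {"delta_pos":[0,0,-130],"roll":0,"jaw":100},
    {"delta_pos":[0,0,-165],"roll":0,"jaw":100},
    {"delta_pos":[0,0,-165],"roll":0,"jaw":100},
    {"delta_pos":[0,0,-165],"roll":0,"jaw":100},
  ],
)

```text
time_s: 24.57
ee_pos: [549.0, 410.9, 154.2]
ee_rot: [179.7, 0.2, 161.1]
force: [-1.4, -0.3, -1.7]
gripper_width: 82.6
gripper_force: 0.0
```

```bash
python3 - <<'E'
from h import *
f=snap('wrist');C=cloud(f)
m=(abs(C[...,0]-548)<90)&(abs(C[...,1]-410)<60)&(f['z_map']>0)&(C[...,2]>10)&(C[...,2]<25)
p=big(m);print('marker',rect(C[p[:,1],p[:,0]]))
go(650.8,-204.2,160,18.8)
E
```

```text
marker [549.3 411.  131.   11.9 -18.8]
delta [-296.5 -547.7   -8.6] roll 28.46 at [547.8 410.  151.6] [180.    0.  161.1] t 24.6
```

>>> arm_command(
  rows=[
    {"delta_pos":[-8,-14,0],"roll":1.4,"jaw":100},
    {"delta_pos":[-24,-44,0],"roll":2.8,"jaw":100},
    {"delta_pos":[-40,-74,0],"roll":4.2,"jaw":100},
    {"delta_pos":[-56,-104,0],"roll":5.6,"jaw":100},
    {"delta_pos":[-72,-134,0],"roll":7,"jaw":100},
    {"delta_pos":[-88,-164,0],"roll":8.4,"jaw":100},
    {"delta_pos":[-104,-194,0],"roll":9.8,"jaw":100},
    {"delta_pos":[-120,-224,0],"roll":11.2,"jaw":100},
    {"delta_pos":[-137,-255,-2],"roll":12.6,"jaw":100},
    {"delta_pos":[-154,-286,-4],"roll":14,"jaw":100},
    {"delta_pos":[-171,-317,-6],"roll":15.4,"jaw":100},
    {"delta_pos":[-188,-348,-8],"roll":16.8,"jaw":100},
    {"delta_pos":[-205,-379,-8],"roll":18.2,"jaw":100},
    {"delta_pos":[-222,-410,-8],"roll":19.6,"jaw":100},
    {"delta_pos":[-239,-441,-8],"roll":21,"jaw":100},
    {"delta_pos":[-256,-472,-8],"roll":22.4,"jaw":100},
    {"delta_pos":[-272,-503,-8],"roll":23.8,"jaw":100},
    {"delta_pos":[-286,-530,-8],"roll":25.2,"jaw":100},
    {"delta_pos":[-296,-548,-8],"roll":26.6,"jaw":100},
    {"delta_pos":[-296,-548,-8],"roll":28,"jaw":100},
  ],
)

```text
time_s: 26.28
ee_pos: [649.2, -208.8, 155.9]
ee_rot: [-179.9, 0.2, 20.5]
force: [-1.1, 0.3, -0.1]
gripper_width: 91.3
gripper_force: 0.0
```

>>> arm_command(
  rows=[
    {"delta_pos":[0,0,0],"roll":0,"jaw":100},
    {"delta_pos":[0,0,0],"roll":0,"jaw":100},
    {"delta_pos":[0,0,0],"roll":0,"jaw":100},
  ],
)

```text
time_s: 26.53
ee_pos: [649.5, -203.4, 157.9]
ee_rot: [-179.9, 0.1, 21.3]
force: [-1.1, 0.6, -0.4]
gripper_width: 91.0
gripper_force: 0.0
```

```bash
python3 - <<'E'
from h import *
f=snap('wrist','w7.png');C=cloud(f)
m=(abs(C[...,0]-650)<100)&(abs(C[...,1]+204)<70)&(f['z_map']>0)&(C[...,2]>28)&(C[...,2]<42)
p=big(m);print('carton',rect(C[p[:,1],p[:,0]]))
go(650,-205,-14,18.8)
E
```

```text
carton [ 652.7 -205.   120.5   68.3   18.5]
delta [-1.000e-01  1.900e+00  1.724e+02] roll 0.49 at [ 649.7 -203.3  158.4] [-1.799e+02  1.000e-01  2.130e+01] t 26.6
```

View pics/w7.png

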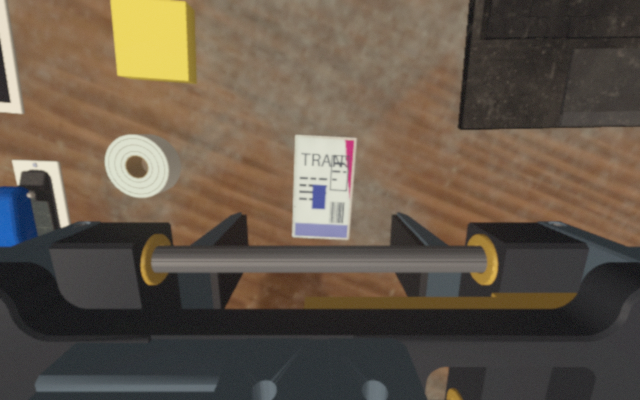

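The carton is at (323,188), fully visible, centred and slightly rotated. Correct, descend and grip.

>>> arm_command(
  rows=[
    {"delta_pos":[2.5,3,25],"roll":0.5,"jaw":100},
    {"delta_pos":[2.5,3,65],"roll":0.5,"jaw":100},
    {"delta_pos":[2.5,3,100],"roll":0.5,"jaw":100},
    {"delta_pos":[2.5,3,110],"roll":0.5,"jaw":100},
    {"delta_pos":[2.5,3,110],"roll":0.5,"jaw":100},
    {"delta_pos":[2.5,3,130],"roll":0.5,"jaw":100},
    {"delta_pos":[2.5,3,150],"roll":0.5,"jaw":100},
    {"delta_pos":[2.5,3,163],"roll":0.5,"jaw":100},
    {"delta_pos":[2.5,3,170],"roll":0.5,"jaw":100},
    {"delta_pos":[2.5,3,170],"roll":0.5,"jaw":100},
    {"delta_pos":[2.5,3,170],"roll":0.5,"jaw":0},
    {"delta_pos":[2.5,3,170],"roll":0.5,"jaw":0},
    {"delta_pos":[2.5,3,170],"roll":0.5,"jaw":0},
    {"delta_pos":[2.5,3,170],"roll":0.5,"jaw":0},
    {"delta_pos":[2.5,3,170],"roll":0.5,"jaw":0},
    {"delta_pos":[2.5,3,170],"roll":0.5,"jaw":0},
    {"delta_pos":[2.5,3,170],"roll":0.5,"jaw":0},
  ],
  squeeze=18,
)

```text
time_s: 28.0
ee_pos: [654.3, -206.5, -9.6]
ee_rot: [179.9, -0.1, 18.6]
force: [-0.2, 0.4, 6.2]
gripper_width: 67.9
gripper_force: 18.0
```

>>> arm_command(
  rows=[
    {"delta_pos":[0,0,-15],"roll":0,"jaw":0},
    {"delta_pos":[0,0,-45],"roll":0,"jaw":0},
    {"delta_pos":[0,0,-80],"roll":0,"jaw":0},
    {"delta_pos":[0,0,-115],"roll":0,"jaw":0},
    {"delta_pos":[0,0,-140],"roll":0,"jaw":0},
    {"delta_pos":[0,0,-140],"roll":0,"jaw":0},
    {"delta_pos":[0,0,-140],"roll":0,"jaw":0},
  ],
)

```text
time_s: 28.58
ee_pos: [654.1, -206.4, 130.6]
ee_rot: [179.9, -0.1, 18.6]
force: [-0.1, -0.3, -1.6]
gripper_width: 67.8
gripper_force: 18.0
```

```bash
python3 -c "
from h import *
go(658.8,217,125,16)"
```

```text
delta [ 139.4 -399.9    5.2] roll 0.52 at [ 654.1 -206.4  130.6] [ 1.799e+02 -1.000e-01  1.860e+01] t 28.6
```

>>> arm_command(
  rows=[
    {"delta_pos":[5,-14,0],"roll":0,"jaw":0},
    {"delta_pos":[15,-43,0],"roll":0.1,"jaw":0},
    {"delta_pos":[27,-78,0],"roll":0.2,"jaw":0},
    {"delta_pos":[39,-113,0],"roll":0.3,"jaw":0},
    {"delta_pos":[51,-148,0],"roll":0.4,"jaw":0},
    {"delta_pos":[63,-183,0],"roll":0.5,"jaw":0},
    {"delta_pos":[75,-218,0],"roll":0.5,"jaw":0},
    {"delta_pos":[87,-253,0],"roll":0.5,"jaw":0},
    {"delta_pos":[100,-288,0],"roll":0.5,"jaw":0},
    {"delta_pos":[113,-323,0],"roll":0.5,"jaw":0},
    {"delta_pos":[125,-358,0],"roll":0.5,"jaw":0},
    {"delta_pos":[134,-385,2],"roll":0.5,"jaw":0},
    {"delta_pos":[139,-400,3],"roll":0.5,"jaw":0},
    {"delta_pos":[139,-400,3],"roll":0.5,"jaw":0},
    {"delta_pos":[139,-400,3],"roll":0.5,"jaw":0},
    {"delta_pos":[139,-400,3],"roll":0.5,"jaw":0},
    {"delta_pos":[139,-400,3],"roll":0.5,"jaw":0},
  ],
)

```text
time_s: 30.0
ee_pos: [657.7, 215.5, 125.8]
ee_rot: [180.0, 0.1, 16.0]
force: [-0.6, -0.4, -1.1]
gripper_width: 68.1
gripper_force: 18.0
```

```bash
python3 -c "
from h import *
snap('wrist','w8.png')
go(658.8,217,-5.6,16)"
```

```text
delta [  1.4  -1.2 131.7] roll -0.01 at [657.9 215.5 126.1] [180.   0.  16.] t 30.1
```

View pics/w8.png

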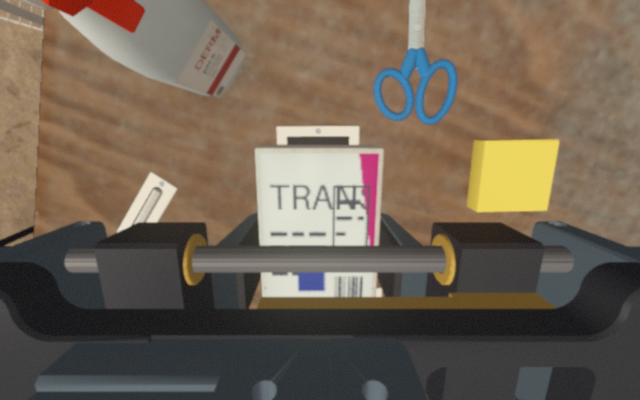

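The carton is held at (318,200), over its pad whose top edge shows at (318,130), and the spray bottle is clear. Lowering now.

>>> arm_command(
  rows=[
    {"delta_pos":[1.5,-1,30],"roll":0,"jaw":0},
    {"delta_pos":[1.5,-1,70],"roll":0,"jaw":0},
    {"delta_pos":[1.5,-1,100],"roll":0,"jaw":0},
    {"delta_pos":[1.5,-1,120],"roll":0,"jaw":0},
    {"delta_pos":[1.5,-1,126],"roll":0,"jaw":0},
    {"delta_pos":[1.5,-1,129],"roll":0,"jaw":0},
    {"delta_pos":[1.5,-1,131],"roll":0,"jaw":0},
    {"delta_pos":[1.5,-1,131],"roll":0,"jaw":0},
    {"delta_pos":[1.5,-1,131],"roll":0,"jaw":0},
    {"delta_pos":[1.5,-1,131],"roll":0,"jaw":0},
  ],
)

```text
time_s: 30.88
ee_pos: [660.0, 218.8, -3.1]
ee_rot: [180.0, -0.2, 16.1]
force: [-0.2, 0.7, -0.8]
gripper_width: 67.8
gripper_force: 18.0
```

>>> arm_command(
  rows=[
    {"delta_pos":[-1,1,1.5],"roll":0,"jaw":0},
    {"delta_pos":[-1,1,2.5],"roll":0,"jaw":0},
    {"delta_pos":[-1,1,3],"roll":0,"jaw":0},
    {"delta_pos":[-1,1,3],"roll":0,"jaw":0},
    {"delta_pos":[-1,1,3],"roll":0,"jaw":0},
  ],
)

```text
time_s: 31.3
ee_pos: [658.9, 217.4, -5.7]
ee_rot: [180.0, -0.1, 16.1]
force: [-0.9, -0.9, 7.3]
gripper_width: 67.7
gripper_force: 18.0
```

>>> arm_command(
  rows=[
    {"delta_pos":[0,0,0],"roll":0,"jaw":100},
    {"delta_pos":[0,0,0],"roll":0,"jaw":100},
    {"delta_pos":[0,0,0],"roll":0,"jaw":100},
    {"delta_pos":[0,0,0],"roll":0,"jaw":100},
    {"delta_pos":[0,0,0],"roll":0,"jaw":100},
    {"delta_pos":[0,0,-15],"roll":0,"jaw":100},
    {"delta_pos":[0,0,-50],"roll":0,"jaw":100},
    {"delta_pos":[0,0,-90],"roll":0,"jaw":100},
    {"delta_pos":[0,0,-130],"roll":0,"jaw":100},
    {"delta_pos":[0,0,-170],"roll":0,"jaw":100},
    {"delta_pos":[-40,0,-170],"roll":0,"jaw":100},
    {"delta_pos":[-60,35,-170],"roll":0,"jaw":100},
    {"delta_pos":[-80,70,-170],"roll":0,"jaw":100},
    {"delta_pos":[-100,105,-170],"roll":0,"jaw":100},
    {"delta_pos":[-120,140,-170],"roll":0,"jaw":100},
    {"delta_pos":[-140,175,-170],"roll":0,"jaw":100},
    {"delta_pos":[-150,210,-170],"roll":0,"jaw":100},
    {"delta_pos":[-150,250,-170],"roll":0,"jaw":100},
    {"delta_pos":[-150,290,-170],"roll":0,"jaw":100},
    {"delta_pos":[-150,330,-170],"roll":0,"jaw":100},
  ],
)

```text
time_s: 32.97
ee_pos: [605.6, -143.2, 162.5]
ee_rot: [180.0, -0.0, 16.1]
force: [1.0, 0.3, -0.7]
gripper_width: 91.0
gripper_force: 0.0
```

>>> arm_command(
  rows=[
    {"delta_pos":[0,40,0],"roll":0,"jaw":100},
    {"delta_pos":[0,80,0],"roll":0,"jaw":100},
    {"delta_pos":[0,120,0],"roll":0,"jaw":100},
    {"delta_pos":[0,120,0],"roll":0,"jaw":100},
    {"delta_pos":[0,120,0],"roll":0,"jaw":100},
    {"delta_pos":[0,120,0],"roll":0,"jaw":100},
    {"delta_pos":[0,120,0],"roll":0,"jaw":100},
  ],
)

```text
time_s: 33.55
ee_pos: [638.6, -255.3, 162.2]
ee_rot: [-180.0, 0.0, 16.1]
force: [0.4, 0.2, 0.6]
gripper_width: 91.0
gripper_force: 0.0
```

```bash
python3 - <<'E'
from h import *
f=snap('top');C=cloud(f)
for n,x,y,z in(('carton',658,217,38),('brick',379,305,34),('marker',548,410,16),('stapler',478,108,53)):
    m=(abs(C[...,0]-x)<85)&(abs(C[...,1]-y)<70)&(f['z_map']>0)&(C[...,2]>z*.65)&(C[...,2]<z+12)
    p=big(m);print(n,rect(ray(f,p,z-1)))
cv2.imwrite('pics/fin.png',cv2.resize(f['img'][120:290,140:330],None,fx=3.5,fy=3.5,interpolation=cv2.INTER_CUBIC)[:600])
E
```

```text
carton [654.1 217.5 124.7  68.9  16.2]
brick [377.6 304.5 103.4  46.9  -1.9]
marker [547.3 408.6 131.2  11.3 -19.1]
stapler [467.6 105.4 118.1  26.3  19.7]
```

View pics/fin.png

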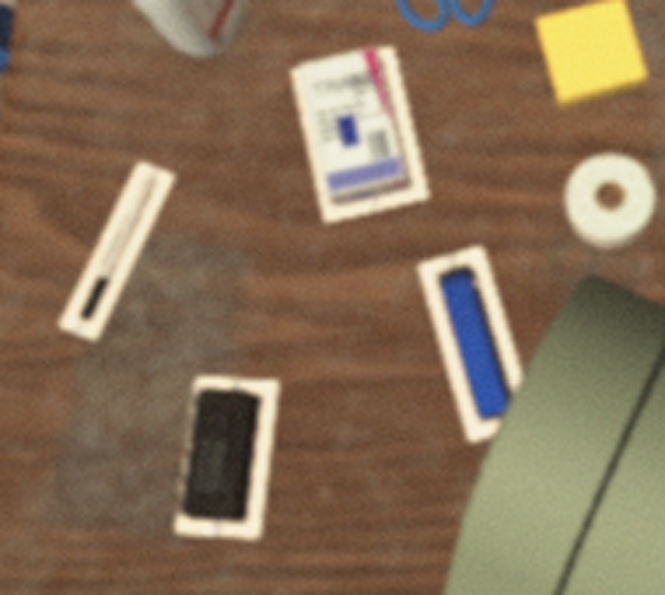

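All four items lie centred on their pads: carton (360,130), marker (115,250), brick (222,455), stapler (475,340). The robot is clear, so I'm handing in.

```bash
python3 -c "
from h import *
print(env.job_done())"
```

```text
the job is handed in; nothing more can be done
None
```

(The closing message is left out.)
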